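# Unlock and open the toy cabinet after the fair

### The job

The display cabinet is back from the toy fair and still locked for carrying: draw the brass transport bolt all the way back to its end stop. Then press the sprung catch down through the finger slot in the glass door's frame and, with the catch held down, slide the door gently along until it is fully open against its stop. Leave bolt and door there, and do not disturb the toys, the key, the dish or the tweezers.

Things in the scene. Friction and masses are not known exactly. Their poses are not given: they have to be found in the camera images.
- cabinet: Low pine display cabinet, fixed, 300 (x) x 480 (y) x 170 mm high. Origin: centre of its underside. x: from its drawer front (robot side) to the customers' glass; y: to its left; z up. Its top is level: front ledge (x -150 to -50 mm), far rail, right jamb, left jamb; between them a framed glass door slides along y. On the ledge, at y = -150: a brass bolt, plate 38 mm wide.
- bolt (a joint): How far the transport bolt is drawn, m: 0 = fully shot, 0.034 = fully drawn, at its end stop; starts at 0 to 0.006. It slides along the cabinet's -x (towards the drawer front), friction about 2.5 N, and stays where left. Its rod passes through a brass staple on the door's near rail and blocks the door until drawn about 17 mm.
- bolt_knob (a point): Middle of the bolt's upright brass knob, a cylinder 20 mm in diameter and 30 mm tall, 33 mm above the ledge; it moves with the bolt. Both sides along the cabinet's y are free. The bolt's guides before and behind it are 17 mm wide and 17 mm high above the ledge.
- door (a joint): Opening of the sliding glass door, m: 0 = shut (start), 0.175 = fully open, at its end stop. It slides along the cabinet's +y, friction about 4 N, and stays where left. Frame 166 (x) x 215 (y) x 18 mm thick, its top face level with the ledge (170 mm up). The staple on it, beside the bolt, is 26 mm wide and 19 mm high.
- slot (a point): Centre of the finger slot in the door's right stile, at the level of the door's top face. It goes through the 18 mm stile, 54 mm along the cabinet's x by 38 mm along its y, with a thin dark steel surround, and moves with the door; shut, it lies at (35, -150, 170) mm in the cabinet. Fingertips in it can press the catch and push the door by the slot's wall.
- catch (a joint): Turn of the sprung catch, rad: 0 = up, 0.27 = fully down. Hinge line along the cabinet's x, 42 mm to the +y of the slot's centre. Its nose hooks a strike plate in the right jamb and holds the door shut (2 mm play). Free from 0.12 rad (pad's middle pressed 5 mm); keep it down until the door has moved 10 mm. At the pad's middle: 2 N at first, 6 N at 0.12, 10 N at 0.27 rad (11 mm).
- catch_pad (a point): Centre of the top face of the catch's steel thumb pad, 46 mm (x) x 28 mm (y), seen in the slot; its face lies 6 mm below the door's top when the catch is up. It moves with the catch and the door.
- rocket: Bystander: silver tin rocket, 98 mm tall, 68 mm over its three fins, standing inside the cabinet under the door. Origin: centre of its foot, on the cabinet's 18 mm thick floor.
- horse: Bystander: cream tin horse on a wheeled base, 100 mm long, 86 mm high, inside the cabinet under the fixed pane at the left. Origin: centre of its foot.
- top: Bystander: lilac tin spinning top, 68 mm in diameter, 80 mm high, in a low wooden stand, inside the cabinet under the fixed pane at the left. Origin: centre of its foot.
- key_mid (a point): Bystander: middle of the brass clockwork key, 90 mm long, two-winged, lying flat (8 mm thick) on the left half of the cabinet's front ledge.
- dish_mid (a point): Bystander: middle of the round copper parts dish, 116 mm wide, 28 mm high, on the counter left of the cabinet.
- tweezers_mid (a point): Bystander: middle of the steel tweezers, 170 mm long, 8 mm high, on the counter right of the cabinet.

How it is judged (in metres and radians):
On the way, in this order (a step that is already met when the one before it is completed fails the run):
1. the transport bolt is drawn fully back to its end stop while the door is still shut (value of joint bolt above 0.0315 m and value of joint door below 0.008 m), for 0.2 s.
2. the catch is pressed down far enough to free the door (value of joint catch above 0.1 rad), for 0.05 s.
At the end, for the whole second after the job is handed in: The bolt is drawn to within 2.5 mm of its end stop, the door stands open within 5 mm of its end stop and at rest, and the catch has sprung back up (below 0.03 rad) (value of joint bolt above 0.0315 m and value of joint door above 0.17 m and value of joint catch below 0.03 rad and velocity of joint door between -0.01 and 0.01 m/s); the robot touches nothing.
It fails at once if the door is forced open past the shot bolt (value of joint door above 0.015 m and value of joint bolt below 0.012 m).
It fails at once if the glass door is slung open faster than 0.4 m/s (velocity of joint door above 0.4 m/s).
It fails at once if a toy in the cabinet, the key, the dish or the tweezers is moved more than 25 mm (distance of any of rocket, horse, top, key_mid, dish_mid, tweezers_mid from where it was at the start of the episode above 0.025 m).
It also fails if it takes over 42 s, if anything falls off the work surface, if the arm or the gripper's body presses on something with over 40 N, if the wrist force passes 120 N, or if a joint passes its speed limit or range.

### The arm

A 6-joint arm with a two-finger parallel gripper is mounted at the origin on the work surface. World frame = base frame: x ahead of the robot, y to its left, z up, the work surface at z = 0. Lengths are in mm, angles in rad, forces in N, time in s.
With the tool pointing down it reaches from about 275 to 750 mm from the base axis. Payload 10.2 kg.
Tool frame: the origin (TCP) lies at the very end of the fingers, on their centre line; the grasp point (between the pads) lies 19 mm behind it; z points along the fingers, y is the direction in which the jaws open and shut (so a half turn about z gives the same grasp; the last joint's range is limited). The gripper opens to 85 mm and grips with 20 to 120 N. Pads are 22 mm wide; open, the fingers measure 114 mm over their backs; the gripper's body (76 mm by 85 mm) begins 54 mm behind the grasp point. The pads swing forward as they close: fully open they stand 13 mm farther back than shut.
Start: joints at [1.022, 0.313, 1.498, -0, 1.331, -0.223], TCP at [168.048, 497.384, 231.294] pointing down, gripper open.
Joint ranges: [-2.94, 2.94], [-0.97, 2.17], [0.19, 2.56], [-1.23, 4.37], [0.02, 3.11], [-2.88, 2.88]. Speed limits (rad/s): [2.39, 2.39, 3.01, 3.14, 3.14, 3.14].

### API

Orientations are given as a unit quaternion [w, x, y, z].
In Python, from rig import ctrl, eyes, order gives the robot as it stands.
- The arm moves only by the tool move_arm, never from a script. Its argument "deltas" is a list of rows, each a list of 6 numbers: the shift along the tool's x, y, z in cm, then the turn, a rotation vector about the tool's x, y, z in degrees. A call has exactly 10 rows; each row shifts and turns the commanded pose from where the row before left it, along the tool's axes as they then stand; what a row does not reach is not made up. A row lasts 1/10 s, in which the tool goes at most 50 mm and 8.59 degrees, less where a joint would pass 70% of its speed; a pose out of reach is approached as far as the arm can. A call is refused whole if a number of a shift passes 5 or a number of a turn 8.59, either way. A call with a gripper value outside its range is refused whole. "grip" is the finger opening in cm, from 0 to 8.54, set as the call begins (left out, the last holds). The fingers move at their own pace and stop on an object; "newtons" is the grip in N (left out, the last holds). Time passes only in rows, so rows that do not move let the fingers close, or fill a call up. It gives the time, the measured TCP pose, the force and the opening at its end, in the units of the state.
- ctrl.sense(): the state, without advancing time (a new reading comes with each control period).
- eyes.capture(name): name is "scene" or "side" or "wrist"; returns the picture (420x560x3 uint8, blue, green, red); there is no depth.
- eyes.camera_params(name): a dict with "K" (3x3 intrinsics, pixels), "camera_from_world" (4x4, takes a point from world to camera coordinates). Camera axes: x right, y down, z forward; pixel columns grow to the right and rows downward; lengths in mm; the calibration is good to about 2 mm. The wrist camera is an equidistant fisheye: a pixel r from the principal point sees the ray r / f radians off the axis. A picture is of the moment at which its call begins: read the wrist's pose just before it. camera_params takes no time and is no camera call; for the wrist camera it gives the pose at the moment of the call.
- order.finish_job(): hands the job in, once; it reports no verdict.
The state is a dict: "time_s": time; "joints": joint angles; "dq": joint speeds; "tau": joint torques, N m; "eef_pos": TCP position; "ee_rot": TCP orientation; "force": force on the tool from outside, world axes, zero at the start; "wrist_torque": the same for the moment, N m; "grip_width": opening from 0.0 (shut) to 1.0 (fully open).
Only numpy, scipy, OpenCV 4.12 (cv2) and the standard library are available. Lean on these libraries where they do the work, as an engineer would, in place of code of your own. Each camera call takes 0.05 s, during which the arm holds its last target.

## Working session

There is one attempt and no reset: what is moved stays moved. The work goes in short steps, Python scripts to look and compute and a tool call to move; the robot and the scene stay as the last step left them, time stands still between calls to the robot, and variables do not carry over. Pictures are saved under pics/ and viewed, and the job is handed in when it is done.

Besides the shell and the picture viewer there is one more tool, called after "Emit:" in YAML: its name, and indented under it one key for each argument. move_arm: Moves the arm, as the interface text tells. Its arguments: {"type":"object","properties":{"deltas":{"type":"array"},"grip":{"type":"number"},"newtons":{"type":"number"}},"required":["deltas"]}

```bash
ls; mkdir -p pics; python3 - <<'E'
from rig import ctrl, eyes, order
import cv2
s=ctrl.sense(); print(s)
for n in ["scene","side","wrist"]:
    p=eyes.camera_params(n); print(n,p)
    cv2.imwrite(f"pics/{n}0.png",eyes.capture(n))
E
```

```text
pics
{'time_s': 0.0, 'joints': array([ 1.02161813e+00,  3.13436530e-01,  1.49845322e+00,  3.54580312e-06,
        1.33100803e+00, -2.23405760e-01]), 'dq': array([ 0.00051913, -0.00016481, -0.00154773, -0.001191  ,  0.00031524,
        0.000247  ]), 'tau': array([-1.11328345e-04, -4.12272298e+01, -2.59736717e+01, -2.35697016e-04,
        4.26205239e-03,  1.40092234e-05]), 'eef_pos': array([167.89290128, 497.15039089, 230.73589985]), 'ee_rot': array([-2.47452080e-04,  1.62167274e-01,  9.86763067e-01, -6.03828220e-04]), 'force': array([-0.26792157, -0.23558499,  0.26545007]), 'wrist_torque': array([-0.03168724, -0.01037096, -0.0427765 ]), 'grip_width': 1.0007692725779391}
scene {'K': array([[453.59308392,   0.        , 278.01370512],
       [  0.        , 453.59308392, 215.00843337],
       [  0.        ,   0.        ,   1.        ]]), 'camera_from_world': array([[-9.59655697e-01,  2.81172621e-01, -1.70309453e-03,
         5.41455374e+02],
       [ 2.53509742e-01,  8.62589126e-01, -4.37804534e-01,
        -1.91966425e+02],
       [-1.21629577e-01, -4.20573367e-01, -8.99068568e-01,
     
[... 466 characters left out ...]
      [-4.87161886e-01, -3.13909331e-03, -8.73306042e-01,
         1.48991902e+03],
       [ 0.00000000e+00,  0.00000000e+00,  0.00000000e+00,
         1.00000000e+00]])}
wrist {'K': array([[325.1922621 ,   0.        , 282.83679224],
       [  0.        , 325.1922621 , 211.01220416],
       [  0.        ,   0.        ,   1.        ]]), 'camera_from_world': array([[ 3.19033625e-01,  9.47741621e-01, -1.83470849e-03,
        -5.23934380e+02],
       [ 9.00519029e-01, -3.02532716e-01,  3.12313037e-01,
        -4.19229241e+01],
       [ 2.95437005e-01, -1.01290550e-01, -9.49977474e-01,
         3.80230766e+02],
       [ 0.00000000e+00,  0.00000000e+00,  0.00000000e+00,
         1.00000000e+00]])}
```

View pics/scene0.png

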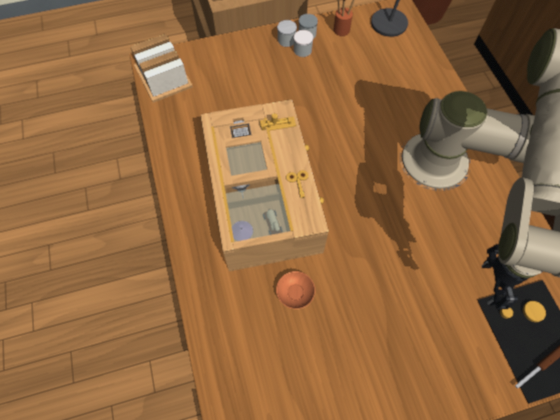

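View pics/side0.png

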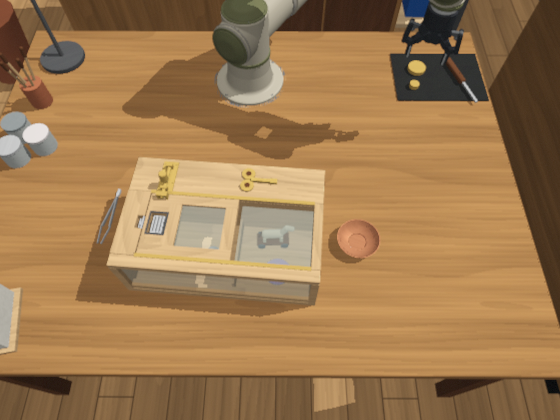

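View pics/wrist0.png

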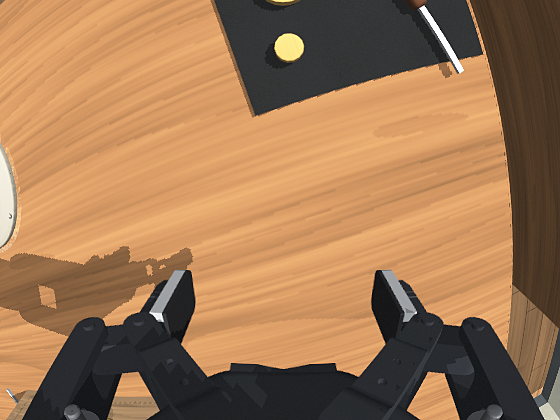

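The scene and side views show the whole cabinet. The bolt is at about (165,180) in side and the slot at about (157,223). I'll enlarge both views for exact pixels.

```bash
python3 - <<'E'
import cv2
a=cv2.imread("pics/side0.png")[145:305,90:350]
cv2.imwrite("pics/side0z.png",cv2.resize(a,None,fx=3,fy=3,interpolation=cv2.INTER_CUBIC))
a=cv2.imread("pics/scene0.png")[90:275,190:340]
cv2.imwrite("pics/scene0z.png",cv2.resize(a,None,fx=3.2,fy=3.2,interpolation=cv2.INTER_CUBIC))
E
```

```text
(no output)
```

View pics/side0z.png

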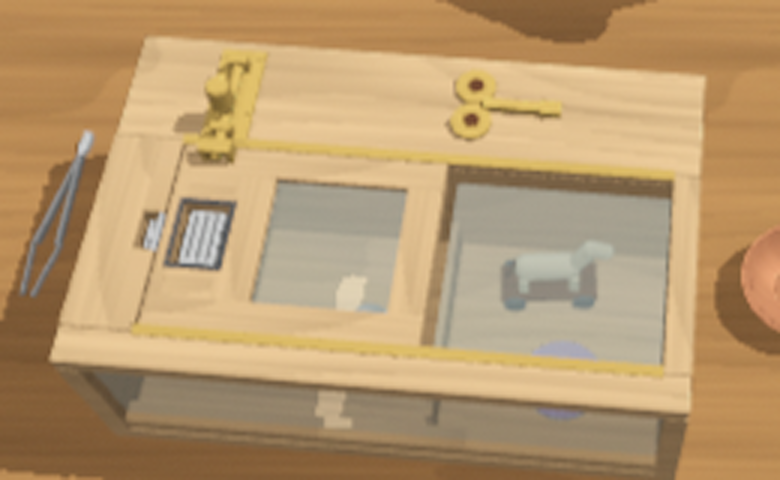

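View pics/scene0z.png

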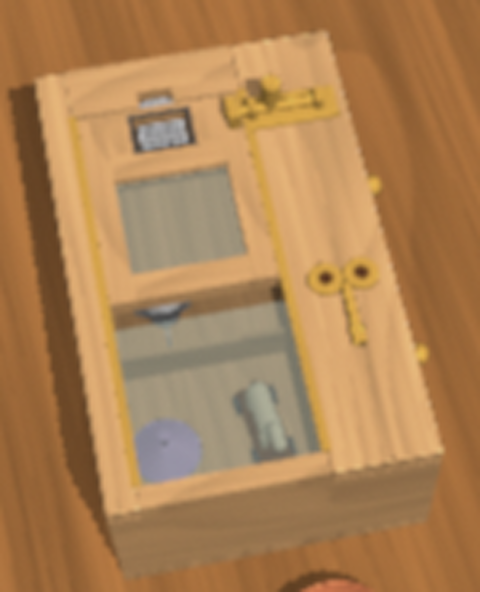

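```bash
cat > h.py <<'E'
import numpy as np, cv2
from scipy.spatial.transform import Rotation as R
def ray(P,uv,fish=False):
    K=P["K"];T=P["camera_from_world"];uv=np.atleast_2d(np.float64(uv))
    d=np.c_[(uv[:,0]-K[0,2])/K[0,0],(uv[:,1]-K[1,2])/K[1,1],np.ones(len(uv))]
    if fish:
        th=np.hypot(d[:,0],d[:,1]); k=np.where(th>1e-9,np.sin(th)/np.maximum(th,1e-9),1)
        d=np.c_[d[:,0]*k,d[:,1]*k,np.cos(th)]
    Rm=T[:3,:3]; return -Rm.T@T[:3,3], d@Rm
def onplane(P,uv,z,fish=False):
    c,d=ray(P,uv,fish); return c+d*((z-c[2])/d[:,2])[:,None]
def proj(P,X,fish=False):
    T=P["camera_from_world"];K=P["K"];X=np.atleast_2d(X)@T[:3,:3].T+T[:3,3]
    if fish:
        r=np.hypot(X[:,0],X[:,1]);th=np.arctan2(r,X[:,2]);u=X[:,:2]*(th/np.maximum(r,1e-9))[:,None]
    else: u=X[:,:2]/X[:,2:]
    return u*[K[0,0],K[1,1]]+K[:2,2]
def fit2(loc,w):
    loc=np.float64(loc);w=np.float64(w);a=loc-loc.mean(0);b=w-w.mean(0)
    th=np.arctan2((a[:,0]*b[:,1]-a[:,1]*b[:,0]).sum(),(a*b).sum())
    M=np.array([[np.cos(th),-np.sin(th)],[np.sin(th),np.cos(th)]])
    t=w.mean(0)-M@loc.mean(0); return th,t,w-(loc@M.T+t)
E
python3 - <<'E'
from rig import eyes
from h import *
C=[[-150,-240],[-150,240],[150,-240],[150,240]]
S=[[35-27,-150-19],[35-27,-131],[62,-169],[62,-131]]
def uz(z,s,o): return (np.float64(z)+.5)/s-.5+o
d={"side":(3,[90,145],[[146,38],[705,76],[52,360],[690,412]],[[183,198],[236,203],[166,264],[222,268]]),
"scene":(3.2,[190,90],[[327,32],[441,455],[37,78],[108,515]],[[190,107],[195,147],[128,112],[135,153]])}
W=[];L=[]
for n,(s,o,c,sl) in d.items():
    P=eyes.camera_params(n)
    w=onplane(P,uz(c,s,np.array(o)),170)[:,:2]; th,t,r=fit2(C,w); print(n,np.rad2deg(th),t,r.round(1).tolist())
    w2=onplane(P,uz(sl,s,np.array(o)),170)[:,:2]; print(w2.mean(0))
    M=np.array([[np.cos(th),-np.sin(th)],[np.sin(th),np.cos(th)]]); print("slot local",((w2-t)@M).round(1).tolist())
    W.append(w);L.append(C)
th,t,r=fit2(np.vstack(L),np.vstack(W));print(np.rad2deg(th),t)
M=np.array([[np.cos(th),-np.sin(th)],[np.sin(th),np.cos(th)]])
for p in ([35,-150],[-85,-150],[-100,-150]): print(p,M@p+t)
E
```

```text
side -4.401548435563414 [612.06669761 -32.46542631] [[1.6, 0.2], [0.8, -0.5], [-1.6, 1.5], [-0.9, -1.3]]
[ 633.66951264 -185.0740184 ]
slot local [[3.6, -172.4], [4.6, -129.2], [62.5, -172.3], [62.3, -128.1]]
scene -5.0039769594368675 [610.13979776 -30.89136567] [[2.2, 0.7], [2.8, -0.2], [-1.4, 0.8], [-3.5, -1.3]]
[ 632.83329514 -185.77309494]
slot local [[4.6, -173.8], [7.9, -125.5], [65.6, -179.9], [66.3, -130.0]]
-4.702456378606188 [611.10324768 -31.67839599]
[35, -150] [ 633.6882478  -184.04282022]
[-85, -150] [ 514.09218303 -174.20507186]
[-100, -150] [ 499.14267494 -172.97535332]
```

The cabinet yaw is about -4.6°, with its origin near (611, -32). Next I move above the bolt and slot to measure with the wrist camera.

Emit:
move_arm:
  deltas:
    - [0, 0, -4.45, 0, 0, -7.05]
    - [0, 0, -4.45, 0, 0, -7.05]
    - [-2.58, -3.56, 0, 0, 0, 0]
    - [-2.58, -3.56, 0, 0, 0, 0]
    - [-2.58, -3.56, 0, 0, 0, 0]
    - [-2.58, -3.56, 0, 0, 0, 0]
    - [-2.58, -3.56, 0, 0, 0, 0]
    - [-2.58, -3.56, 0, 0, 0, 0]
    - [-2.58, -3.56, 0, 0, 0, 0]
    - [-2.58, -3.56, 0, 0, 0, 0]

```text
time_s: 1.15
eef_pos: [351.6, 195.4, 320.3]
ee_rot: [0.0, 0.04, 0.999, 0.0]
force: [0.4, 0.6, 0.6]
grip_width: 1.0
```

Emit:
move_arm:
  deltas:
    - [-2.58, -3.56, 0, 0, 0, 0]
    - [-2.58, -3.56, 0, 0, 0, 0]
    - [-2.58, -3.56, 0, 0, 0, 0]
    - [-2.58, -3.56, 0, 0, 0, 0]
    - [-2.58, -3.56, 0, 0, 0, 0]
    - [-2.58, -3.56, 0, 0, 0, 0]
    - [-2.58, -3.56, 0, 0, 0, 0]
    - [-2.58, -3.56, 0, 0, 0, 0]
    - [-2.58, -3.56, 0, 0, 0, 0]
    - [-2.58, -3.56, 0, 0, 0, 0]

```text
time_s: 2.15
eef_pos: [580.5, -180.0, 320.0]
ee_rot: [-0.0, 0.04, 0.999, 0.0]
force: [0.5, -0.2, 0.3]
grip_width: 1.002
```

```bash
cat > snap.py <<'E'
import sys,pickle
from rig import ctrl, eyes
import cv2,numpy as np
from scipy.spatial.transform import Rotation as R
n,tag=sys.argv[1:3]
P=eyes.camera_params(n); s=ctrl.sense(); im=eyes.capture(n)
cv2.imwrite(f"pics/{tag}.png",im); pickle.dump((P,s),open(f"pics/{tag}.pkl","wb"))
q=s["ee_rot"]; M=R.from_quat([q[1],q[2],q[3],q[0]]).as_matrix()
print(s["time_s"],s["eef_pos"].round(1),"F",s["force"].round(1),"tooly deg",np.rad2deg(np.arctan2(M[1,1],M[0,1])).round(2),"tz",M[:,2].round(3),s["grip_width"],s["joints"].round(2))
E
python3 snap.py wrist w1
```

```text
2.15 [ 580.5 -180.   320. ] F [ 0.5 -0.2  0.3] tooly deg 85.42 tz [-0.  0. -1.] 1.0018508961968613 [-0.49  0.47  1.05  0.    1.62 -1.98]
```

View pics/w1.png

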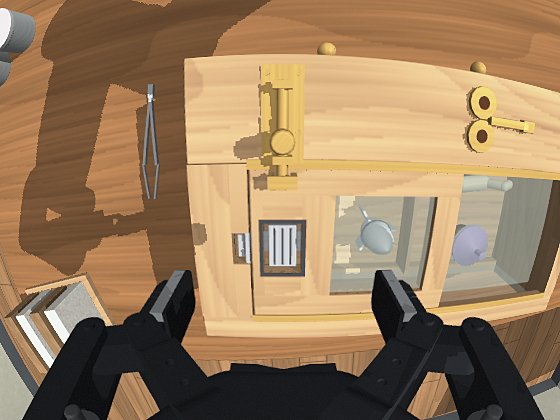

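The wrist view shows the knob top near (283,141), the slot around (260–305, 220–276), and the right jamb seam. I'll zoom in for sub-pixel values.

```bash
python3 - <<'E'
import cv2
a=cv2.imread("pics/w1.png")[40:290,175:340]
cv2.imwrite("pics/w1z.png",cv2.resize(a[15:155],None,fx=4,fy=4,interpolation=cv2.INTER_CUBIC))
cv2.imwrite("pics/w1y.png",cv2.resize(a[110:],None,fx=4,fy=4,interpolation=cv2.INTER_CUBIC))
E
```

```text
(no output)
```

View pics/w1z.png

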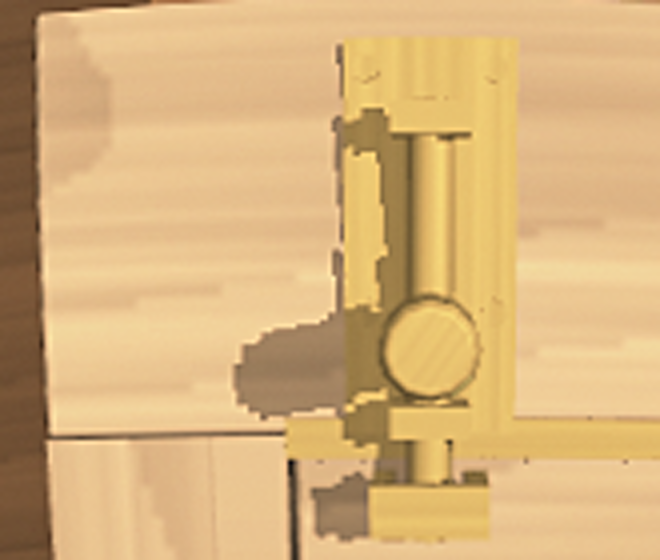

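View pics/w1y.png

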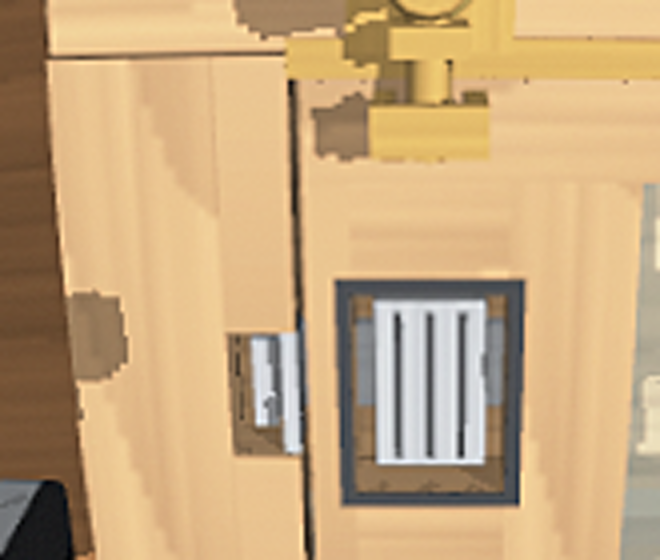

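```bash
python3 - <<'E'
import pickle
from h import *
P,s=pickle.load(open("pics/w1.pkl","rb"))
u=lambda z,o:(np.float64(z)+.5)/4-.5+o
k=onplane(P,u([[431,348]],[175,55]),218,True);print("knob",k)
inn=onplane(P,u([[352,297],[508,297],[356,490],[503,490]],[175,150]),170,True)[:,:2]
out=onplane(P,u([[335,281],[525,281],[342,504],[519,504]],[175,150]),170,True)[:,:2]
print("slot",inn.mean(0),out.mean(0))
pad=onplane(P,u([[376,300],[486,300],[379,465],[485,465]],[175,150]),164,True)[:,:2];print("pad",pad.mean(0),pad.round(1).tolist())
# outline points for yaw: front right corner, jamb front line
c=onplane(P,u([[40,14],[344,40],[344,400],[516,40],[516,410]],[175,55]),170,True)[:,:2];print(c.round(1))
# long brass strip / front-edge line: track seam y at two places
e=onplane(P,[[186,58.5],[545,86]],170,True)[:,:2]; print(e)
for name,q in (("out",out),("in",inn)):
  print(name,np.hypot(*(q[1]-q[0])),np.hypot(*(q[2]-q[0])),[np.rad2deg(np.arctan2(*(q[j]-q[i])[::-1])).round(2) for i,j in((0,2),(1,3),(0,1),(2,3))])
th=np.deg2rad(-4.65);M=np.array([[np.cos(th),-np.sin(th)],[np.sin(th),np.cos(th)]]);
t=inn.mean(0)-M@[35,-150];print("origin",t, "knob local",M.T@(k[0,:2]-t),(c-t)@M)
E
```

```text
knob [[ 526.57632974 -176.72580259  218.        ]]
slot [ 636.16442004 -185.8268681 ] [ 636.22349783 -185.70436469]
pad [ 635.63898423 -185.35056794] [[611.8, -197.1], [613.9, -170.2], [657.3, -200.7], [659.5, -173.4]]
[[ 445.  -259. ]
 [ 460.5 -190.7]
 [ 541.8 -197.8]
 [ 463.5 -153.1]
 [ 547.1 -159.1]]
[[ 445.61083616 -257.68892182]
 [ 473.11093714  122.36238029]]
out 45.471406333118175 61.06303717419881 [np.float64(-4.47), np.float64(-4.41), np.float64(85.49), np.float64(85.51)]
in 37.47588076851805 52.806173017314194 [np.float64(-4.77), np.float64(-4.64), np.float64(85.5), np.float64(85.52)]
origin [613.43993422 -33.48318512] knob local [ -74.96519441 -149.81305974] [[-149.57587638 -238.39038189]
 [-139.72021748 -169.14950198]
 [ -58.11604575 -169.56364475]
 [-139.78168888 -131.37790715]
 [ -55.89785334 -130.58601575]]
```

Emit:
move_arm:
  deltas:
    - [1.8, -0.03, 1.3, 0, 0, 0]
    - [1.8, -0.03, 1.3, 0, 0, 0]
    - [1.8, -0.04, 1.3, 0, 0, 0]
    - [0, 0, 2.5, 0, 0, 0]
    - [0, 0, 2.5, 0, 0, 0]
    - [0, 0, 2.0, 0, 0, 0]
    - [0, 0, 1.2, 0, 0, 0]
    - [0, 0, 0.8, 0, 0, 0]
    - [0, 0, 0, 0, 0, 0]
    - [0, 0, 0, 0, 0, 0]
  grip: 6

```text
time_s: 3.2
eef_pos: [526.4, -175.2, 192.0]
ee_rot: [0.001, 0.04, 0.999, -0.0]
force: [0.0, 0.9, 0.6]
grip_width: 0.703
```

```bash
python3 snap.py wrist w2
```

```text
3.2 [ 526.4 -175.2  192. ] F [0.  0.9 0.6] tooly deg 85.44 tz [ 0.001 -0.001 -1.   ] 0.7025171314037436 [-0.53  0.41  1.47 -0.    1.26 -2.02]
```

View pics/w2.png

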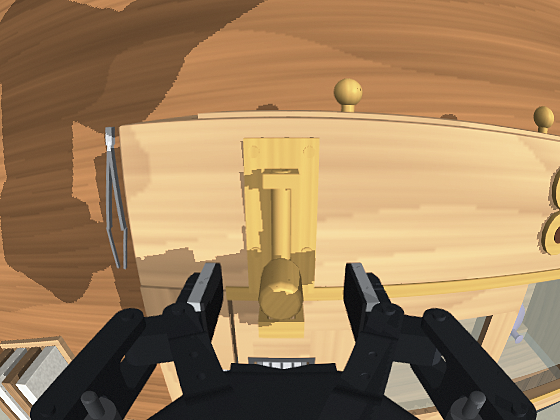

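The knob, at (281,295), stands midway between the fingertips at (208,290) and (358,290). I close on it.

Emit:
move_arm:
  deltas:
    - [0, -0.13, 0, 0, 0, 0]
    - [0, 0, 0, 0, 0, 0]
    - [0, 0, 0, 0, 0, 0]
    - [0, 0, 0, 0, 0, 0]
    - [0, 0, 0, 0, 0, 0]
    - [0, 0, 0, 0, 0, 0]
    - [0, 0, 0, 0, 0, 0]
    - [0, 0, 0, 0, 0, 0]
    - [0, 0, 0, 0, 0, 0]
    - [0, 0, 0, 0, 0, 0]
  grip: 0
  newtons: 35

```text
time_s: 4.25
eef_pos: [526.0, -176.3, 191.7]
ee_rot: [0.0, 0.04, 0.999, -0.0]
force: [-1.2, 2.1, 5.8]
grip_width: 0.221
```

Emit:
move_arm:
  deltas:
    - [0.3, 0, 0, 0, 0, 0]
    - [0.4, 0, 0, 0, 0, 0]
    - [0.5, 0, 0, 0, 0, 0]
    - [0.5, 0, 0, 0, 0, 0]
    - [0.5, 0, 0, 0, 0, 0]
    - [0.4, 0, 0, 0, 0, 0]
    - [0.2, 0, 0, 0, 0, 0]
    - [0.1, 0, 0, 0, 0, 0]
    - [0, 0, 0, 0, 0, 0]
    - [0, 0, 0, 0, 0, 0]

```text
time_s: 5.25
eef_pos: [497.0, -174.0, 191.6]
ee_rot: [0.0, 0.04, 0.999, -0.0]
force: [1.0, 1.0, 6.4]
grip_width: 0.22
```

Emit:
move_arm:
  deltas:
    - [0.1, 0, 0, 0, 0, 0]
    - [0.1, 0, 0, 0, 0, 0]
    - [0.1, 0, 0, 0, 0, 0]
    - [0.1, 0, 0, 0, 0, 0]
    - [0.1, 0, 0, 0, 0, 0]
    - [0.1, 0, 0, 0, 0, 0]
    - [0, 0, 0, 0, 0, 0]
    - [0, 0, 0, 0, 0, 0]
    - [0, 0, 0, 0, 0, 0]
    - [0, 0, 0, 0, 0, 0]

```text
time_s: 6.25
eef_pos: [493.8, -173.7, 191.7]
ee_rot: [0.004, 0.04, 0.999, -0.0]
force: [19.6, 1.5, -2.7]
grip_width: 0.224
```

The force jumped to 20 N, so the bolt is at its stop after about 33 mm. I release and lift.

Emit:
move_arm:
  deltas:
    - [-0.15, 0, 0, 0, 0, 0]
    - [0, 0, 0, 0, 0, 0]
    - [0, 0, 0, 0, 0, 0]
    - [0, 0, 0, 0, 0, 0]
    - [0, 0, 0, 0, 0, 0]
    - [0, 0, -1, 0, 0, 0]
    - [0, 0, -3, 0, 0, 0]
    - [0, 0, -3, 0, 0, 0]
    - [0, 0, -3, 0, 0, 0]
    - [0, 0, -2, 0, 0, 0]
  grip: 6

```text
time_s: 7.25
eef_pos: [492.7, -173.8, 314.3]
ee_rot: [0.001, 0.04, 0.999, -0.001]
force: [0.4, -0.1, -0.7]
grip_width: 0.702
```

```bash
python3 snap.py wrist w3
```

```text
7.25 [ 492.7 -173.8  314.3] F [ 0.4 -0.1 -0.7] tooly deg 85.43 tz [ 0.003 -0.002 -1.   ] 0.7016557990617824 [-0.56  0.26  1.35 -0.    1.53 -2.05]
```

View pics/w3.png

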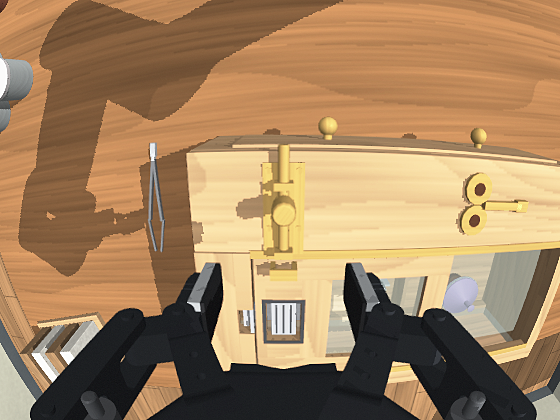

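```bash
python3 - <<'E'
import cv2
a=cv2.imread("pics/w3.png")[130:270,225:345]
cv2.imwrite("pics/w3z.png",cv2.resize(a,None,fx=4,fy=4,interpolation=cv2.INTER_CUBIC))
E
```

```text
(no output)
```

View pics/w3z.png

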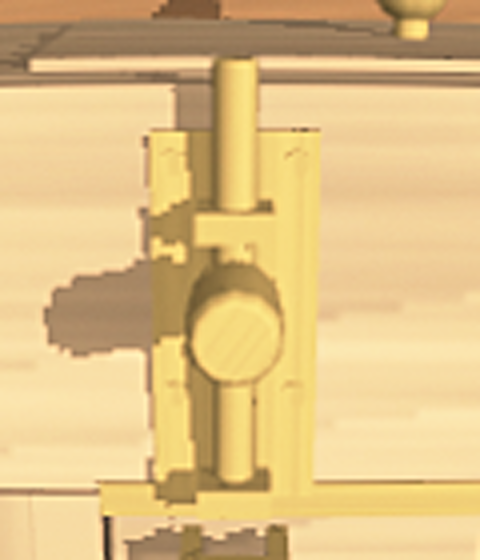

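```bash
python3 - <<'E'
import pickle
from h import *
P,s=pickle.load(open("pics/w3.pkl","rb"))
k=onplane(P,(np.float64([[236,336]])+.5)/4-.5+[225,130],218,True)[0,:2];print(k, np.hypot(*(k-[526.58,-176.73])))
E
```

```text
[ 493.9834553  -174.06391333] 32.70539319726541
```

Emit:
move_arm:
  deltas:
    - [-3.6, -0.01, 1.5, 0, 0, 0]
    - [-3.6, -0.01, 1.5, 0, 0, 0]
    - [-3.6, -0.01, 1.5, 0, 0, 0]
    - [-3.6, -0.01, 1.5, 0, 0, 0]
    - [0, 0, 0, 0, 0, 8.18]
    - [0, 0, 0, 0, 0, 8.18]
    - [0, 0, 0, 0, 0, 8.18]
    - [0, 0, 0, 0, 0, 8.18]
    - [0, 0, 0, 0, 0, 8.18]
    - [0, 0, 0, 0, 0, 8.18]
  grip: 0
  newtons: 20

```text
time_s: 8.3
eef_pos: [636.0, -185.5, 251.4]
ee_rot: [-0.0, 0.454, 0.891, -0.0]
force: [0.4, -0.4, -1.1]
grip_width: -0.003
```

Emit:
move_arm:
  deltas:
    - [0, 0, 0, 0, 0, 8.18]
    - [0, 0, 0, 0, 0, 8.18]
    - [0, 0, 0, 0, 0, 8.18]
    - [0, 0, 0, 0, 0, 8.18]
    - [0, 0, 0, 0, 0, 8.18]
    - [0, 0, 1, 0, 0, 0]
    - [0, 0, 1, 0, 0, 0]
    - [0, 0, 1, 0, 0, 0]
    - [0, 0, 0, 0, 0, 0]
    - [0, 0, 0, 0, 0, 0]

```text
time_s: 9.3
eef_pos: [636.0, -185.6, 221.1]
ee_rot: [-0.0, 0.734, 0.679, -0.0]
force: [0.4, -0.5, 0.5]
grip_width: 0.002
```

```bash
python3 snap.py wrist w4
```

```text
9.3 [ 636.  -185.6  221.1] F [ 0.4 -0.5  0.5] tooly deg -4.49 tz [-0.  0. -1.] 0.0023877076700878075 [-0.46  0.64  1.03 -0.    1.47 -0.38]
```

View pics/w4.png

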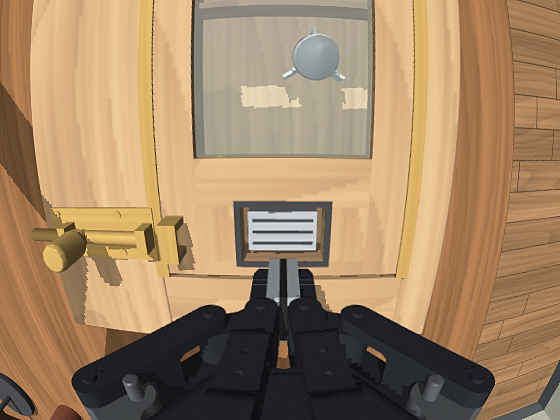

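Emit:
move_arm:
  deltas:
    - [0, 0, 2.0, 0, 0, 0]
    - [0, 0, 1.5, 0, 0, 0]
    - [0, 0, 1.0, 0, 0, 0]
    - [0, 0, 0.6, 0, 0, 0]
    - [0, 0, 0.4, 0, 0, 0]
    - [0, 0, 0.2, 0, 0, 0]
    - [0, 0, 0.2, 0, 0, 0]
    - [0, 0, 0.2, 0, 0, 0]
    - [0, 0, 0, 0, 0, 0]
    - [0, 0, 0, 0, 0, 0]

```text
time_s: 10.35
eef_pos: [636.3, -186.4, 161.4]
ee_rot: [0.001, 0.735, 0.678, -0.0]
force: [-2.1, -2.5, 5.4]
grip_width: -0.002
```

Emit:
move_arm:
  deltas:
    - [0, 0, 0.15, 0, 0, 0]
    - [0, 0, 0.15, 0, 0, 0]
    - [0, 0, 0.1, 0, 0, 0]
    - [0, 0, 0, 0, 0, 0]
    - [0, 0, 0, 0, 0, 0]
    - [0, 0, 0, 0, 0, 0]
    - [0, 0, 0, 0, 0, 0]
    - [0, 0, 0, 0, 0, 0]
    - [0, 0, 0, 0, 0, 0]
    - [0, 0, 0, 0, 0, 0]

```text
time_s: 11.35
eef_pos: [636.3, -186.5, 158.0]
ee_rot: [0.002, 0.735, 0.678, -0.0]
force: [-3.4, -3.6, 7.9]
grip_width: 0.003
```

Emit:
move_arm:
  deltas:
    - [0.2, 0, 0, 0, 0, 0]
    - [0.2, 0, 0, 0, 0, 0]
    - [0.2, 0, 0, 0, 0, 0]
    - [0.2, 0, 0, 0, 0, 0]
    - [0.2, 0, 0, 0, 0, 0]
    - [0.2, 0, 0, 0, 0, 0]
    - [0.2, 0, 0, 0, 0, 0]
    - [0.2, 0, 0, 0, 0, 0]
    - [0.2, 0, 0, 0, 0, 0]
    - [0.2, 0, 0, 0, 0, 0]

```text
time_s: 12.35
eef_pos: [637.9, -166.5, 158.0]
ee_rot: [0.002, 0.735, 0.678, -0.0]
force: [-2.6, -4.2, 6.9]
grip_width: -0.0
```

```bash
python3 snap.py wrist w5
```

```text
12.35 [ 637.9 -166.5  158. ] F [-2.6 -4.2  6.9] tooly deg -4.57 tz [ 0.002 -0.002 -1.   ] -0.00036794167136320943 [-0.43  0.67  1.14 -0.    1.33 -0.35]
```

View pics/w5.png

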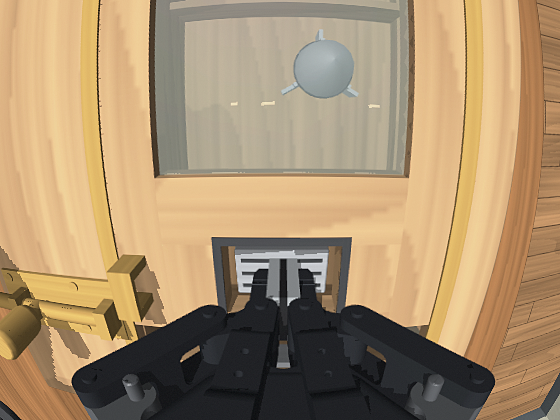

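```bash
python3 - <<'E'
import pickle
from h import *
P,s=pickle.load(open("pics/w5.pkl","rb"))
w=onplane(P,[[213,238],[351,238]],170,True)[:,:2].mean(0)
th=np.deg2rad(-4.57);M=np.array([[np.cos(th),-np.sin(th)],[np.sin(th),np.cos(th)]])
print(w,(w-[636.1,-185.7])@M, (s["eef_pos"][:2]-[636.1,-185.7])@M)
E
```

```text
[ 640.1702925  -142.53136704] [ 0.61780474 43.35569709] [ 0.31143237 19.24649681]
```

The door has already moved about 20 mm with the finger, and the catch is clear of its strike. I keep sliding smoothly.

Emit:
move_arm:
  deltas:
    - [0.3, 0, 0, 0, 0, 0]
    - [0.6, 0, 0, 0, 0, 0]
    - [0.9, 0, 0, 0, 0, 0]
    - [1.2, 0, 0, 0, 0, 0]
    - [1.2, 0, 0, 0, 0, 0]
    - [1.2, 0, 0, 0, 0, 0]
    - [1.2, 0, 0, 0, 0, 0]
    - [1.2, 0, 0, 0, 0, 0]
    - [1.2, 0, 0, 0, 0, 0]
    - [1.0, 0, 0, 0, 0, 0]

```text
time_s: 13.4
eef_pos: [646.0, -66.2, 158.0]
ee_rot: [0.002, 0.735, 0.678, 0.0]
force: [-1.7, -4.5, 7.6]
grip_width: -0.005
```

Emit:
move_arm:
  deltas:
    - [0.8, 0, 0, 0, 0, 0]
    - [0.8, 0, 0, 0, 0, 0]
    - [0.6, 0, 0, 0, 0, 0]
    - [0.6, 0, 0, 0, 0, 0]
    - [0.4, 0, 0, 0, 0, 0]
    - [0.4, 0, 0, 0, 0, 0]
    - [0.3, 0, 0, 0, 0, 0]
    - [0.3, 0, 0, 0, 0, 0]
    - [0.2, 0, 0, 0, 0, 0]
    - [0, 0, 0, 0, 0, 0]

```text
time_s: 14.4
eef_pos: [649.6, -22.4, 157.9]
ee_rot: [0.001, 0.735, 0.679, 0.001]
force: [-2.1, -2.0, 7.6]
grip_width: 0.003
```

```bash
python3 snap.py wrist w6
```

```text
14.4 [649.6 -22.4 157.9] F [-2.1 -2.   7.6] tooly deg -4.55 tz [ 0.002 -0.001 -1.   ] 0.0030415878454516402 [-0.21  0.65  1.18 -0.    1.31 -0.13]
```

View pics/w6.png

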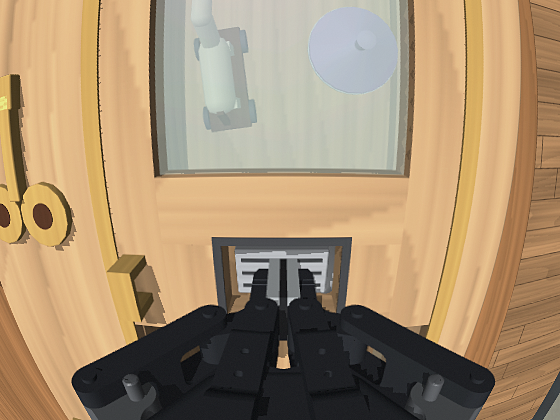

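Emit:
move_arm:
  deltas:
    - [0.2, 0, 0, 0, 0, 0]
    - [0.2, 0, 0, 0, 0, 0]
    - [0.2, 0, 0, 0, 0, 0]
    - [0.2, 0, 0, 0, 0, 0]
    - [0.2, 0, 0, 0, 0, 0]
    - [0.2, 0, 0, 0, 0, 0]
    - [0.1, 0, 0, 0, 0, 0]
    - [0.1, 0, 0, 0, 0, 0]
    - [0.1, 0, 0, 0, 0, 0]
    - [0, 0, 0, 0, 0, 0]

```text
time_s: 15.45
eef_pos: [651.2, -9.6, 158.7]
ee_rot: [0.003, 0.735, 0.678, -0.0]
force: [-2.6, -11.0, 11.3]
grip_width: 0.003
```

```bash
python3 snap.py wrist w7
```

```text
15.45 [651.2  -9.6 158.7] F [ -2.6 -11.   11.3] tooly deg -4.61 tz [ 0.004 -0.005 -1.   ] 0.0033980031411589393 [-0.19  0.65  1.18 -0.    1.31 -0.11]
```

View pics/w7.png

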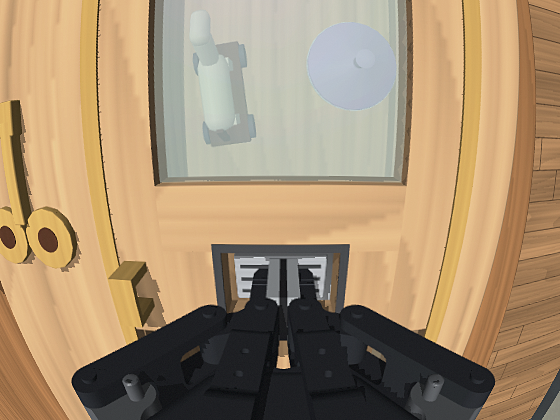

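```bash
python3 - <<'E'
import pickle
from h import *
th=np.deg2rad(-4.57);M=np.array([[np.cos(th),-np.sin(th)],[np.sin(th),np.cos(th)]])
for n,uv in(("w5",[[213,238],[351,238]]),("w6",[[213,238],[351,238]]),("w7",[[212,244],[351,244]])):
    P,s=pickle.load(open(f"pics/{n}.pkl","rb"))
    w=onplane(P,uv,170,True)[:,:2].mean(0)
    print((w-[636.1,-185.7])@M-[0,22.7], (s["eef_pos"][:2]-[636.1,-185.7])@M)
E
```

```text
[ 0.61780474 20.65569709] [ 0.31143237 19.24649681]
[  0.71090092 165.28909744] [  0.41526844 163.8459698 ]
[  1.06664655 174.96952605] [  0.98352689 176.74131019]
```

The door reads 175 mm, which is its stop, and the reaction is 11 N. I lift straight up while still leaning slightly towards the stop.

Emit:
move_arm:
  deltas:
    - [0, 0, -0.3, 0, 0, 0]
    - [0, 0, -0.3, 0, 0, 0]
    - [0, 0, -0.4, 0, 0, 0]
    - [0, 0, -0.6, 0, 0, 0]
    - [0, 0, -1, 0, 0, 0]
    - [0, 0, -2, 0, 0, 0]
    - [0, 0, -3, 0, 0, 0]
    - [0, 0, -3, 0, 0, 0]
    - [0, 0, -3, 0, 0, 0]
    - [0, 0, -2, 0, 0, 0]

```text
time_s: 16.5
eef_pos: [650.3, -6.9, 315.3]
ee_rot: [0.001, 0.734, 0.679, 0.001]
force: [-0.2, -0.4, 0.6]
grip_width: -0.001
```

```bash
python3 snap.py wrist w8;python3 snap.py side s8
```

```text
16.5 [650.3  -6.9 315.3] F [-0.2 -0.4  0.6] tooly deg -4.53 tz [ 0.003 -0.    -1.   ] -0.0011876821483571855 [-0.19  0.58  0.89  0.    1.67 -0.11]
16.55 [650.8  -7.  318.2] F [ 0.5 -0.9  3.2] tooly deg -4.53 tz [ 0.007 -0.001 -1.   ] 0.0002880878144619188 [-0.19  0.58  0.89  0.    1.67 -0.11]
```

View pics/w8.png

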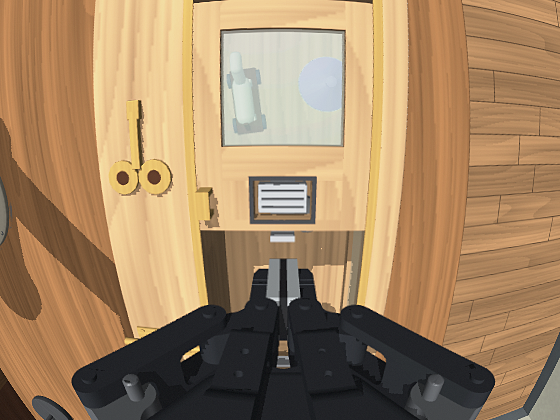

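View pics/s8.png

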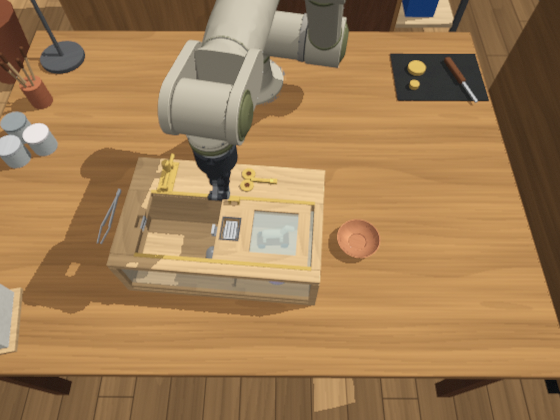

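```bash
python3 snap.py scene sc8; python3 - <<'E'
import pickle
from h import *
th=np.deg2rad(-4.57);M=np.array([[np.cos(th),-np.sin(th)],[np.sin(th),np.cos(th)]])
P,s=pickle.load(open("pics/w8.pkl","rb"))
w=onplane(P,[[249,177],[316,177],[316,223],[250,223]],170,True)[:,:2].mean(0)
print((w-[636.1,-185.7])@M)
a=cv2.imread("pics/sc8.png")[90:275,190:340];b=cv2.imread("pics/s8.png")[150:280,100:330]
cv2.imwrite("pics/sc8z.png",cv2.resize(a,None,fx=3.2,fy=3.2,interpolation=cv2.INTER_CUBIC))
cv2.imwrite("pics/s8z.png",cv2.resize(b,None,fx=3.4,fy=3.4,interpolation=cv2.INTER_CUBIC))
E
```

```text
16.6 [650.8  -7.  315.9] F [-0.1 -0.2 -0. ] tooly deg -4.53 tz [ 0.006 -0.001 -1.   ] 0.00101749662091398 [-0.19  0.58  0.89  0.    1.67 -0.11]
[  0.89797523 174.38653988]
```

View pics/sc8z.png

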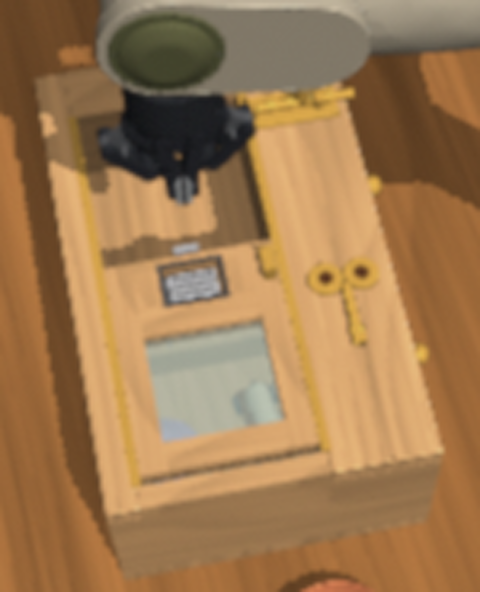

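View pics/s8z.png

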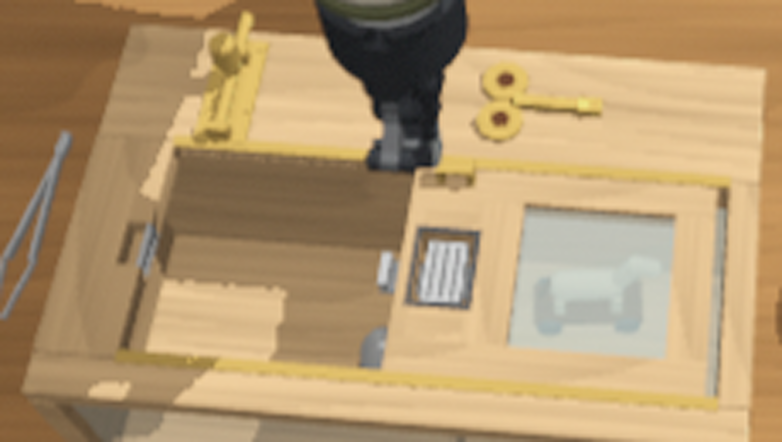

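```bash
python3 - <<'E'
from rig import eyes
from h import *
th=np.deg2rad(-4.57);M=np.array([[np.cos(th),-np.sin(th)],[np.sin(th),np.cos(th)]])
P=eyes.camera_params("side")
w=onplane(P,(np.float64([[417,228],[480,233],[471,308],[407,303]])+.5)/3.4-.5+[100,150],170)[:,:2].mean(0)
print((w-[633.67,-185.07])@M)
P=eyes.camera_params("scene")
w=onplane(P,(np.float64([[221,257],[228,298],[166,307],[158,264]])+.5)/3.2-.5+[190,90],170)[:,:2].mean(0)
print((w-[632.83,-185.77])@M)
E
```

```text
[  0.87995788 174.7299831 ]
[  0.5874883  176.00816277]
```

All three cameras put the door at 174–176 mm. The gripper is clear at z = 315 mm, so I hand in.

```bash
python3 - <<'E'
from rig import order
print(order.finish_job())
E
```

```text
the job is handed in; nothing more can be done
None
```

The bolt is drawn to its end stop, the door stands fully open, and the job is handed in; no verdict was reported. I took about 16.6 s of the 42 s allowed.

- **Bolt:** I gripped the knob and drew it back until the force rose to about 20 N at the end stop. The wrist camera measured 32.7 mm of knob travel. The start position was somewhere from 0 to 6 mm, so I rely on the force jump as proof of the stop. I did not measure the bolt again after moving the door. The last side picture shows it still drawn.
- **Catch and door:** With the fingers shut, I pressed the catch pad about 6 mm down and slid the door along at no more than about 0.12 m/s. It stopped with a reaction of about 11 N, and I lifted the gripper straight out.
- **Last checks:** The door opening read 174.4 mm by the wrist camera, 174.7 mm by the side camera and 176.0 mm by the scene camera; its stop is at 175 mm. The pad looks level again in the slot, and the gripper was clear of everything at about 315 mm height.
- **Bystanders:** By eye, the horse, top, key, dish and tweezers had not moved. The rocket was mostly hidden in the last pictures, but nothing of the robot went near it. I did not measure any of their positions.
- **Disagreements:** A narrow gap remains between the door and the left jamb. I left it because the force and all three cameras put the door at its stop.

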